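Change the sampler's jar from behind the solvent bottles

TASK

Clear the two tall bottles out of the white tray onto the grey side board; only then take the spent clear jar (white lid) from the holder to the yellow return tray and stand the amber jar (red lid) from the back of the white tray in the holder. When that is done, put each tall bottle back in the middle of the spot with the colour of its cap. Keep everything upright and leave the green jar where it stands.

Things in the scene. Friction and masses are not known exactly. Their poses are not given: they have to be found in the camera images.
- blue_bottle_mid (a point): A 56 mm wide, 125 mm tall round clear glass bottle with a white label and a blue screw cap (cap 50 mm across, the top 28 mm of the bottle), 0.15 to 0.3 kg, loose. This point is its centre, 62.5 mm above its underside and 62.5 mm below the cap's top; z is up along the bottle. At the start it stands on the spot of its own colour in the shallow white tray.
- green_bottle_mid (a point): A 56 mm wide, 125 mm tall round clear glass bottle with a white label and a green screw cap (cap 50 mm across, the top 28 mm of the bottle), 0.15 to 0.3 kg, loose. This point is its centre, 62.5 mm above its underside and 62.5 mm below the cap's top; z is up along the bottle. At the start it stands on the spot of its own colour in the shallow white tray.
- blue_spot: A flat blue disc, 76 mm across and 2 mm thick, in the front (robot-side) half of the shallow white tray; the blue-capped bottle's place. Origin at the centre of its underside (its top is 2 mm higher), z up. The tray (160 x 215 mm, 4 mm floor, rim 12 mm high, fixed) also holds the other spot, 95 mm away, and two small jars in its back half, about 60 mm behind the spots.
- green_spot: A flat green disc, 76 mm across and 2 mm thick, in the front (robot-side) half of the shallow white tray; the green-capped bottle's place. Origin at the centre of its underside (its top is 2 mm higher), z up. The tray (160 x 215 mm, 4 mm floor, rim 12 mm high, fixed) also holds the other spot, 95 mm away, and two small jars in its back half, about 60 mm behind the spots.
- amber_jar_mid (a point): A small round jar, 42 mm across and 50 mm tall, amber glass, with a white label and a red lid (top 13 mm, as wide as the jar), about 90 g, loose. This point is its centre, 25 mm above its underside; z is up. The jar to fetch: it stands in the back half of the white tray, behind the tall bottles, left or right of the green jar (their centres about 80 mm apart).
- green_jar_mid (a point): A small round jar, 42 mm across and 50 mm tall, green glass, with a white label and a black lid (top 13 mm, as wide as the jar), about 90 g, loose. This point is its centre, 25 mm above its underside; z is up. It stands beside the amber jar in the white tray and stays there.
- clear_jar_mid (a point): A small round jar, 42 mm across and 50 mm tall, clear glass, with a white label and a white lid (top 13 mm, as wide as the jar), about 90 g, loose. This point is its centre, 25 mm above its underside; z is up. The spent jar: it stands in the holder at the start.
- side_board: The side board: a flat grey plate, 200 x 120 x 6 mm (long along its x), fixed on the bench to the robot's left; both tall bottles fit on it side by side along its length. Origin at the centre of its underside; its top is 6 mm higher.
- holder: The sampler's jar holder: a fixed white block 90 x 90 x 30 mm with a low black ring on top (inside 58 mm across, 68 mm outside), in which one jar stands on a floor 30 mm above the bench; the ring's rim is 37 mm above the bench. Origin at the centre of its underside, on the bench; the ring is centred above it.
- return_tray: The return tray: a fixed open yellow tray, 110 x 110 mm outside and 102 mm inside, rim 16 mm high, floor 4 mm thick. Origin at the centre of its underside, on the bench. It is empty at the start.

How it is judged (in metres and radians):
On the way, in this order (a step that is already met when the one before it is completed fails the run):
1. both tall bottles stand released on the side board, and neither the amber nor the clear jar has yet been moved (x of blue_bottle_mid in the frame of side_board between -0.09 and 0.09 m and y of blue_bottle_mid in the frame of side_board between -0.055 and 0.055 m and z of blue_bottle_mid in the frame of side_board between 0.06 and 0.078 m and angle between each of blue_bottle_mid, green_bottle_mid's own z axis and vertical below 0.12 rad and linear speed of each of blue_bottle, green_bottle below 0.03 m/s and contact force between each of blue_bottle, green_bottle and the fingers below 0.3 N and x of green_bottle_mid in the frame of side_board between -0.09 and 0.09 m and y of green_bottle_mid in the frame of side_board between -0.055 and 0.055 m and z of green_bottle_mid in the frame of side_board between 0.06 and 0.078 m and distance of each of amber_jar_mid, clear_jar_mid from where it was at the start of the episode below 0.02 m), for 0.2 s.
2. with both bottles still on the side board, the clear jar stands in the return tray and the amber jar in the holder, both released (x of blue_bottle_mid in the frame of side_board between -0.09 and 0.09 m and y of blue_bottle_mid in the frame of side_board between -0.055 and 0.055 m and z of blue_bottle_mid in the frame of side_board between 0.06 and 0.078 m and angle between each of blue_bottle_mid, green_bottle_mid, clear_jar_mid, amber_jar_mid's own z axis and vertical below 0.12 rad and linear speed of each of blue_bottle, green_bottle, clear_jar, amber_jar below 0.03 m/s and contact force between each of blue_bottle, green_bottle, clear_jar, amber_jar and the fingers below 0.3 N and x of green_bottle_mid in the frame of side_board between -0.09 and 0.09 m and y of green_bottle_mid in the frame of side_board between -0.055 and 0.055 m and z of green_bottle_mid in the frame of side_board between 0.06 and 0.078 m and x of clear_jar_mid in the frame of return_tray between -0.04 and 0.04 m and y of clear_jar_mid in the frame of return_tray between -0.04 and 0.04 m and z of clear_jar_mid in the frame of return_tray between 0.022 and 0.038 m and horizontal distance between amber_jar_mid and holder below 0.011 m and z of amber_jar_mid in the frame of holder between 0.048 and 0.06 m), for 0.2 s.
At the end, for the whole second after the job is handed in: Upright, released and at rest: each bottle within 12 mm of the middle of the spot of its cap's colour, the amber jar in the holder's ring (within 11 mm of its middle), the clear jar in the return tray, the green jar within 20 mm of where it started (horizontal distance between blue_bottle_mid and blue_spot below 0.012 m and z of blue_bottle_mid in the frame of blue_spot between 0.056 and 0.072 m and angle between each of blue_bottle_mid, green_bottle_mid, amber_jar_mid, clear_jar_mid, green_jar_mid's own z axis and vertical below 0.12 rad and linear speed of each of blue_bottle, green_bottle, amber_jar, clear_jar, green_jar below 0.03 m/s and contact force between each of blue_bottle, green_bottle, amber_jar, clear_jar, green_jar and the fingers below 0.3 N and horizontal distance between green_bottle_mid and green_spot below 0.012 m and z of green_bottle_mid in the frame of green_spot between 0.056 and 0.072 m and horizontal distance between amber_jar_mid and holder below 0.011 m and z of amber_jar_mid in the frame of holder between 0.048 and 0.06 m and x of clear_jar_mid in the frame of return_tray between -0.04 and 0.04 m and y of clear_jar_mid in the frame of return_tray between -0.04 and 0.04 m and z of clear_jar_mid in the frame of return_tray between 0.022 and 0.038 m and distance of green_jar_mid from where it was at the start of the episode below 0.02 m); the robot touches nothing.
It fails at once if a bottle or jar is tipped (more than about 35 degrees) (angle between any of blue_bottle_mid, green_bottle_mid, amber_jar_mid, green_jar_mid, clear_jar_mid's own z axis and vertical above 0.6 rad).
It fails at once if the green jar is moved more than 20 mm (distance of green_jar_mid from where it was at the start of the episode above 0.02 m).
It also fails if it takes over 152 s, if anything falls off the work surface, if the arm or the gripper's body presses on something with over 40 N, if the wrist force passes 120 N, or if a joint passes its speed limit or range.

ROBOT

A 6-joint arm with a two-finger parallel gripper is mounted at the origin on the work surface. World frame = base frame: x ahead of the robot, y to its left, z up, the work surface at z = 0. Lengths are in mm, angles in rad, forces in N, time in s.
With the tool pointing down it reaches from about 350 to 975 mm from the base axis. Payload 7.1 kg.
Tool frame: the origin (TCP) lies between the finger pads; the fingertips stand 19 mm ahead of it and the grasp point (between the pads) is the TCP (ctrl.tcp_to_tips is the distance from the TCP to the fingertips, in mm); z points along the fingers, y is the line along which they close (so a half turn about z gives the same grasp; the last joint's range is limited). The gripper opens to 88 mm and grips with 3 to 60 N. Pads are 20 mm wide; open, the fingers measure 115 mm over their backs; the gripper's body (75 mm by 178 mm) begins 61 mm behind the grasp point.
Start: joints at [-1.352, 0.423, 1.63, -0, 1.089, -0.019], TCP at [147.247, -607.39, 211.875] pointing down, gripper open.
Joint ranges: [-3, 3], [-0.9, 2.11], [0.09, 2.58], [-1.31, 4.45], [0.11, 2.69], [-2.54, 2.54]. Speed limits (rad/s): [2.39, 2.39, 3.01, 3.14, 3.14, 3.14].

INTERFACE

Orientations are given as a rotation vector (axis times angle).
In Python, from workcell import status, optics, ctrl gives the robot as it stands. The module is installed in compiled form; this text tells all that it offers.
- The arm moves only by the shell command python3 -m inch 'ROWS'. ROWS is JSON, a list that holds one entry, the list of rows, each a list of 7 numbers: the shift along the tool's x, y, z in mm, then the turn, a rotation vector about the tool's x, y, z in rad, then the opening in per cent of the stroke, from 0 (shut) to 100 (fully open). A call has 1 to 20 rows; each row is the pose to reach, as a shift and turn from the pose commanded when the call began, along the tool's axes at that moment; what a row does not reach only later rows make up. A row lasts 1/10 s, in which the tool goes at most 50 mm and 8.59 degrees, less where a joint would pass 70% of its speed; a pose out of reach is approached as far as the arm can. A call with a gripper value outside its range is refused whole. The fingers move at their own pace and stop on an object; the grip force is fixed at half the most. Time passes only in rows, so rows that repeat a pose let the fingers close. It gives the time, the measured TCP pose, the force, the opening and the grip force at its end, in the units of the state.
- status.get_obs(): the state, without advancing time (a new reading comes with each control period).
- optics.get_image(name): name is "scene" or "side" or "wrist"; returns a dict with "frame" (384x512x3 uint8, red, green, blue), "fx", "fy", "cx", "cy" (pixels), "rvec" (rotation vector, rad) and "tvec" (3), from world to camera coordinates, as OpenCV has them; the wrist camera has in their place "hand_eye" (4x4, takes a point from camera to tool coordinates, whose origin is the TCP and whose axes are the flange's). Camera axes: x right, y down, z forward; pixel columns grow to the right and rows downward; lengths in mm; the calibration is good to about 2 mm. The wrist camera is an equidistant fisheye: a pixel r from the principal point sees the ray r / f radians off the axis. A picture is of the moment at which its call begins: read the wrist's pose just before it. There is no depth.
- ctrl.close_job(): hands the job in; it is judged then, once.
The state is a dict: "t": time; "qpos": joint angles; "qvel": joint speeds; "joint_torque": joint torques, N m; "ee_pos": TCP position; "orientation": TCP orientation; "ft_force": force on the tool from outside, world axes, zero at the start; "moment": the same for the moment, N m; "width": finger opening in mm; "grasp_force": force on a finger pad.
Only numpy, scipy, OpenCV 4.12 (cv2) and the standard library are available. Lean on these libraries where they do the work, as an engineer would, in place of code of your own. Each camera call takes 0.05 s, during which the arm holds its last target. There are 200 camera calls.

## Working session

There is one attempt and no reset: what is moved stays moved. The work goes in short steps, Python scripts to look and compute and a shell command to move; the robot and the scene stay as the last step left them, time stands still between calls to the robot, and variables do not carry over. Pictures are saved under pics/ and viewed, at most 17 in all, crops included, and the job is handed in when it is done.

```bash
mkdir -p pics; python3 - <<'E'
from workcell import status,optics,ctrl
import cv2,numpy as np
o=status.get_obs();print({k:np.round(v,3).tolist() for k,v in o.items()})
for n in("scene","side","wrist"):
    d=optics.get_image(n);cv2.imwrite(f"pics/{n}0.png",d["frame"][...,::-1])
    print(n,{k:np.round(v,4).tolist() for k,v in d.items() if k!="frame"})
E
python3 -c "
import cv2,numpy as np
a=cv2.imread('pics/scene0.png');b=cv2.imread('pics/side0.png')
"
```

```text
{'t': 0.0, 'qpos': [-1.352, 0.424, 1.631, -0.0, 1.089, -0.019], 'qvel': [-0.001, 0.0, -0.0, -0.001, 0.001, -0.001], 'joint_torque': [0.002, -54.462, -27.367, 0.064, 0.023, -0.0], 'ee_pos': [147.13, -606.839, 211.096], 'orientation': [-3.118, -0.372, 0.0], 'ft_force': [0.252, -0.356, 1.303], 'moment': [0.03, 0.051, -0.016], 'grasp_force': 0.0, 'width': 87.656}
scene {'fx': 454.2982, 'fy': 454.2982, 'cx': 258.8648, 'cy': 186.1553, 'rvec': [1.3416, 2.1912, -0.9219], 'tvec': [236.8717, -280.7747, 1329.9337]}
side {'fx': 446.3938, 'fy': 446.3938, 'cx': 256.7228, 'cy': 191.3378, 'rvec': [2.2242, -0.2539, 0.1036], 'tvec': [-517.2002, 147.6578, 1038.9021]}
wrist {'fx': 297.3186, 'fy': 297.3186, 'cx': 254.645, 'cy': 191.2183, 'hand_eye': [[-0.0, -0.9543, -0.299, 82.5978], [1.0, 0.0002, -0.0006, 0.3908], [0.0006, -0.299, 0.9543, -172.4196], [0.0, 0.0, 0.0, 1.0]]}
```

View pics/scene0.png

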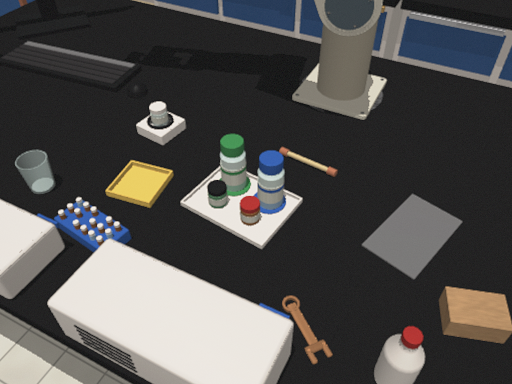

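View pics/side0.png

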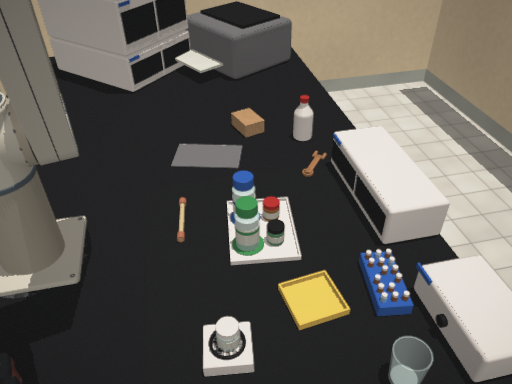

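The scene view shows the white tray (centre 240,200) with green bottle (232,165), blue bottle (270,180), black-lid jar (217,193) and red-lid jar (250,210). The holder with the clear jar is at (160,120), the yellow tray at (140,183) and the grey board at (413,234). The side view agrees.

```bash
cat > h.py <<'E'
from workcell import status,optics,ctrl
import cv2,numpy as np
from scipy.spatial.transform import Rotation as R
def ray(d,uv,obs=None):
    """origin, direction in world for pixel"""
    u,v=uv; x=np.array([(u-d["cx"])/d["fx"],(v-d["cy"])/d["fy"]])
    if "hand_eye" in d:
        r=np.hypot(*x); k=np.sin(r)/max(r,1e-9)
        H=np.array(d["hand_eye"]);Rt=R.from_rotvec(obs["orientation"]).as_matrix()
        return Rt@H[:3,3]+obs["ee_pos"],Rt@H[:3,:3]@np.array([x[0]*k,x[1]*k,np.cos(r)])
    Rm=R.from_rotvec(d["rvec"]).as_matrix()
    return -Rm.T@np.array(d["tvec"]),Rm.T@np.array([*x,1.])
def plane(d,uv,z,obs=None):
    o,k=ray(d,uv,obs);return o+k*(z-o[2])/k[2]
def tri(rs):
    A=0;b=0
    for o,k in rs:
        k=k/np.linalg.norm(k);P=np.eye(3)-np.outer(k,k);A=A+P;b=b+P@o
    return np.linalg.solve(A,b)
HSV={"blue":((105,130,60),(128,255,255)),"green":((50,120,40),(85,255,255)),"red":((172,130,70),(180,255,255)),
     "yellow":((18,120,100),(32,255,255)),"grey":((0,0,60),(179,40,130)),"white":((0,0,150),(179,45,255)),"black":((0,0,0),(179,255,45))}
def cons(d,c,roi=None,amin=30):
    f=cv2.cvtColor(d["frame"],cv2.COLOR_RGB2HSV);m=cv2.inRange(f,*[np.array(t) for t in HSV[c]])
    if c=="red":m|=cv2.inRange(f,np.array((0,130,70)),np.array((6,255,255)))
    if roi:
        k=np.zeros_like(m);x0,y0,x1,y1=roi;k[y0:y1,x0:x1]=255;m&=k
    cs=cv2.findContours(m,cv2.RETR_EXTERNAL,cv2.CHAIN_APPROX_NONE)[0]
    return sorted([c for c in cs if cv2.contourArea(c)>amin],key=cv2.contourArea,reverse=True)
def cen(c):
    M=cv2.moments(c);return np.array([M["m10"],M["m01"]])/M["m00"]
E
python3 - <<'E'
from h import *
np.set_printoptions(precision=1,suppress=True)
S=optics.get_image("scene");D=optics.get_image("side")
rois={"blue":((250,145,290,175),(230,168,258,190)),"green":((215,130,250,158),(232,195,262,218)),"red":((235,192,265,215),(260,195,285,212)),
"black":((205,178,230,196),(264,218,288,234)),"white":((145,100,172,116),(213,316,243,334))}
for c,(a,b) in rois.items():
    r=[]
    for d,q in((S,a),(D,b)):
        cs=cons(d,c,q)
        if cs: print(c,cen(cs[0]),cv2.contourArea(cs[0]),cv2.boundingRect(cs[0]));r.append(ray(d,cen(cs[0])))
    if len(r)==2:print("  ->",tri(r))
for c,z,a,b in(("grey",6,(350,185,470,280),(165,135,250,175)),("yellow",16,(95,150,185,215),(270,265,360,335)),("white",30,(130,100,195,150),(195,310,260,380)),("white",12,(170,150,310,250),(215,190,305,270))):
    for d,q in((S,a),(D,b)):
        cs=cons(d,c,q)
        if not cs: print(c,"none");continue
        h=cv2.convexHull(np.vstack(cs) if z==12 else cs[0]);x=cv2.approxPolyN(h,4,ensure_convex=True).reshape(-1,2)
        P=np.array([plane(d,p,z)[:2] for p in x]);print(c,z,P.round().tolist(),P.mean(0),np.linalg.norm(P-np.roll(P,1,0),axis=1))
E
```

```text
blue [270.7 161.7] 482.5 (259, 150, 25, 25)
blue [242.8 179.7] 337.5 (232, 170, 22, 20)
  -> [501.2  15.4 118.3]
green [231.7 144.7] 414.5 (220, 134, 24, 23)
green [246.2 206.6] 350.0 (235, 196, 22, 22)
  -> [489.1 -82.3 117.3]
red [249.6 204.2] 253.5 (240, 196, 20, 18)
red [270.8 202.8] 170.0 (263, 196, 16, 15)
  -> [566.1   0.3  46.7]
black [216.6 187.8] 207.0 (208, 180, 18, 16)
black [275.5 226.5] 170.5 (268, 220, 16, 14)
  -> [555.6 -85.   46.3]
white [156.7 107.9] 161.0 (149, 101, 17, 15)
white [227.5 325.5] 360.0 (213, 316, 30, 18)
  -> [ 401.3 -346.8   74.9]
grey 6 [[370.0, 405.0], [564.0, 348.0], [530.0, 232.0], [335.0, 290.0]] [449.9 318.7] [120.7 203.1 121.  203.6]
grey 6 [[561.0, 348.0], [528.0, 227.0], [330.0, 276.0], [369.0, 402.0]] [447.1 313.2] [198.8 125.  204.3 131.6]
yellow 16 [[524.0, -215.0], [647.0, -197.0], [662.0, -318.0], [538.0, -334.0]] [ 592.7 -266. ] [120.3 123.9 122.1 124.9]
yellow 16 [[651.0, -330.0], [536.0, -345.0], [519.0, -226.0], [635.0, -211.0]] [ 585.2 -278.2] [120.5 116.6 120.4 117.2]
white 30 [[360.0, -297.0], [472.0, -292.0], [456.0, -401.0], [350.0, -386.0]] [ 409.5 -344.3] [ 89.6 112.5 110.7 107.7]
white 30 [[433.0, -416.0], [346.0, -401.0], [358.0, -305.0], [451.0, -277.0]] [ 396.9 -349.5] [140.1  87.9  97.1  96.9]
white 12 [[417.0, 88.0], [633.0, 59.0], [604.0, -155.0], [380.0, -161.0]] [508.5 -42.3] [252.6 218.4 215.6 224.6]
white 12 [[437.0, -145.0], [474.0, 148.0], [624.0, 54.0], [595.0, -164.0]] [532.7 -26.7] [159.6 295.5 177.  219.5]
```

```bash
python3 -m inch '[[[447,-476,-18,0,0,0,82],[447,-476,-18,0,0,0,82],[447,-476,-18,0,0,0,82],[447,-476,-18,0,0,0,82],[447,-476,-18,0,0,0,82],[447,-476,-18,0,0,0,82],[447,-476,-18,0,0,0,82],[447,-476,-18,0,0,0,82],[447,-476,-18,0,0,0,82],[447,-476,-18,0,0,0,82],[447,-476,-18,0,0,0,82],[447,-476,-18,0,0,0,82],[447,-476,-18,0,0,0,82],[447,-476,-18,0,0,0,82],[447,-476,-18,0,0,0,82],[447,-476,-18,0,0,0,82],[447,-476,-18,0,0,0,82],[447,-476,-18,0,0,0,82],[447,-476,-18,0,0,0,82],[447,-476,-18,0,0,0,82]]]'
python3 - <<'E'
from h import *
o=status.get_obs();d=optics.get_image("wrist");cv2.imwrite("pics/w1.png",d["frame"][...,::-1]);print(o["ee_pos"],o["qpos"],o["orientation"])
for c,z in(("blue",131),("green",131),("red",54),("black",54)):
    for k in cons(d,c,None,60)[:4]:print(c,cen(k).round(),cv2.contourArea(k),cv2.boundingRect(k),plane(d,cen(k),z,o).round(1))
E
```

```text
t: 2.25
ee_pos: [469.4, -40.1, 229.9]
orientation: [3.12, 0.371, 0.0]
ft_force: [0.3, 0.6, -0.0]
width: 72.1
grasp_force: 0.0
[469.38234672 -40.09446202 229.9456005 ] [-1.10461695e-01  1.70971470e-01  1.94281595e+00 -2.44441696e-05
  1.02772841e+00  1.22373838e+00] [3.11959597e+00 3.70793551e-01 1.10084590e-04]
blue [443.  31.] 2880.5 (399, 0, 92, 73) [ 680.7 -189.6  131. ]
blue [205. 143.] 1961.0 (180, 117, 51, 52) [501.9  15.  131. ]
blue [235. 121.] 447.0 (202, 103, 47, 51) [527.8  -8.  131. ]
blue [497.   6.] 93.0 (485, 0, 23, 14) [ 754.9 -264.1  131. ]
green [305. 184.] 1083.5 (277, 151, 50, 52) [485.2 -85.9 131. ]
red [240.  83.] 850.0 (224, 67, 34, 34) [ 5.659e+02 -2.000e-01  5.400e+01]
black [243. 171.] 154660.0 (0, 0, 512, 384) [465.3 -27.   54. ]
black [264. 336.] 4004.5 (169, 321, 175, 32) [ 211.2 -118.    54. ]
```

View pics/w1.png

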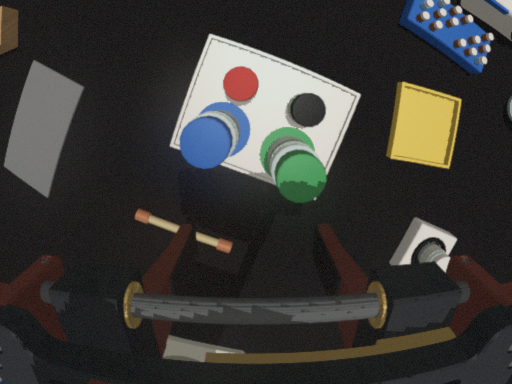

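The wrist view shows the blue cap (205,141), green cap (301,177), red lid (240,83), black lid (307,110), board corners at left, yellow tray (424,125) and holder (428,245).

```bash
python3 - <<'E'
from h import *
o=status.get_obs();d=optics.get_image("wrist")
P=lambda u,v,z:plane(d,(u,v),z,o).round(1)[:2]
g=[k for k in cons(d,"green",None,60)][0];e=cv2.minEnclosingCircle(g);print("green",e,P(*e[0],131),P(301.5,177,131))
print("black",P(307.5,109.5,54))
for c in("grey","yellow"):
    k=cons(d,c,(0,50,90,210) if c=="grey" else (380,75,470,175))[0];x=cv2.approxPolyN(cv2.convexHull(k),4,ensure_convex=True).reshape(-1,2)
    Q=np.array([P(*p,6 if c=="grey" else 16) for p in x]);print(c,Q.tolist(),Q.mean(0))
E
```

```text
green ((300.7682189941406, 177.39073181152344), 25.488725662231445) [490.8 -80.1] [491.4 -80.7]
black [555.5 -82.9]
grey [[527.3, 230.9], [335.2, 287.1], [370.1, 415.8], [562.6, 349.3]] [448.8   320.775]
yellow [[650.5, -320.7], [539.4, -338.6], [523.4, -217.7], [634.2, -203.1]] [ 586.875 -270.025]
```

```bash
python3 -m inch '[[[45,-46,0,0,0,0,82],[45,-46,0,0,0,0,82],[45,-46,0,0,0,0,82],[45,-46,40,0,0,0,82],[45,-46,70,0,0,0,82],[45,-46,100,0,0,0,82],[45,-46,120,0,0,0,82],[45,-46,135,0,0,0,82],[45,-46,148,0,0,0,82],[45,-46,148,0,0,0,82],[45,-46,148,0,0,0,0],[45,-46,148,0,0,0,0],[45,-46,148,0,0,0,0],[45,-46,148,0,0,0,0],[45,-46,148,0,0,0,0],[45,-46,148,0,0,0,0],[45,-46,148,0,0,0,0],[45,-46,148,0,0,0,0]]]'
```

```text
t: 4.15
ee_pos: [503.4, 15.8, 83.1]
orientation: [3.119, 0.373, 0.004]
ft_force: [-0.5, 0.2, 8.7]
width: 49.5
grasp_force: 63.7
```

```bash
python3 -m inch '[[[0,0,-5,0,0,0,0],[0,0,-15,0,0,0,0],[0,0,-25,0,0,0,0],[0,0,-25,0,0,0,0],[0,0,-25,0,0,0,0]]]'
python3 - <<'E'
from h import *
f=optics.get_image("scene")["frame"][120:260,170:320];g=optics.get_image("side")["frame"][120:260,190:340]
cv2.imwrite("pics/l1.png",cv2.resize(np.hstack([f,g])[...,::-1],None,fx=2.6,fy=2.6,interpolation=cv2.INTER_CUBIC))
E
```

```text
t: 4.65
ee_pos: [502.7, 15.8, 107.3]
orientation: [3.119, 0.373, 0.001]
ft_force: [0.6, -0.2, -3.7]
width: 49.3
grasp_force: 60.3
```

View pics/l1.png

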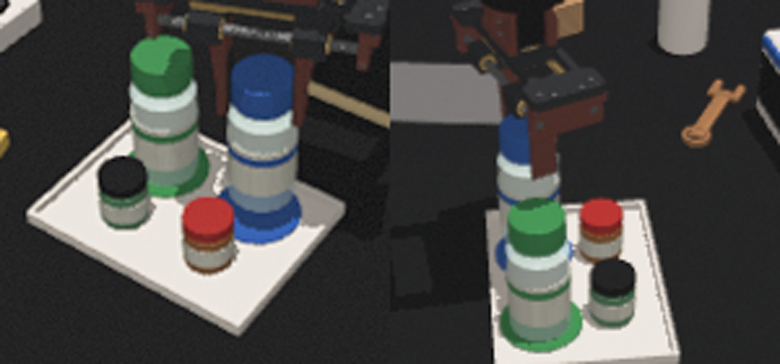

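Blue is lifted clean of its spot and hangs upright. Carrying it to the +x half of the board.

```bash
python3 -m inch '[[[0,0,-25,0,0,0,0],[0,0,-55,0,0,0,0],[2,-10,-70,0,0,0,0],[8,-40,-73,0,0,0,0],[15,-72,-73,0,0,0,0],[22,-108,-73,0,0,0,0],[29,-144,-73,0,0,0,0],[36,-180,-73,0,0,0,0],[44,-216,-73,0,0,0,0],[50,-248,-73,0,0,0,0],[55,-270,-73,0,0,0,0],[58,-284,-73,0,0,0,0],[58,-284,-73,0,0,0,0],[58,-284,-50,0,0,0,0],[58,-284,-25,0,0,0,0],[58,-284,0,0,0,0,0],[58,-284,12,0,0,0,0],[58,-284,18,0,0,0,0],[58,-284,21,0,0,0,0],[58,-284,21,0,0,0,0]]]'
```

```text
t: 6.75
ee_pos: [492.3, 305.4, 86.3]
orientation: [-3.119, -0.372, -0.001]
ft_force: [1.0, 0.4, -3.2]
width: 49.3
grasp_force: 59.5
```

```bash
python3 -m inch '[[[0,0,1,0,0,0,0],[0,0,2,0,0,0,0],[0,0,3,0,0,0,0],[0,0,3,0,0,0,0]]]'; python3 - <<'E'
from h import *
d=optics.get_image("side");cv2.imwrite("pics/s2.png",cv2.resize(d["frame"][60:240,120:320,::-1],None,fx=3,fy=3,interpolation=cv2.INTER_CUBIC))
E
```

```text
t: 7.15
ee_pos: [492.2, 305.7, 83.3]
orientation: [-3.119, -0.373, -0.001]
ft_force: [-0.5, 0.1, 0.5]
width: 49.7
grasp_force: 59.7
```

View pics/s2.png

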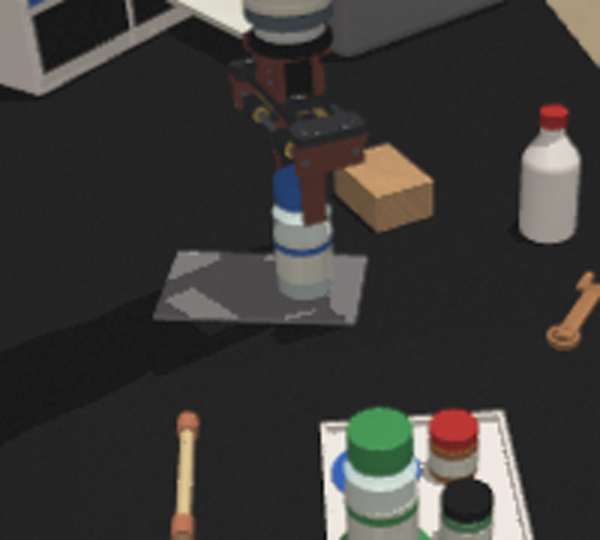

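Bottle is standing on the board (force unloaded). Releasing, backing up, and moving above the green bottle.

```bash
python3 -m inch '[[[0,0,0,0,0,0,82],[0,0,0,0,0,0,82],[0,0,0,0,0,0,82],[0,0,0,0,0,0,82],[0,0,-20,0,0,0,82],[0,0,-60,0,0,0,82],[0,0,-110,0,0,0,82],[0,0,-147,0,0,0,82],[0,0,-147,0,0,0,82],[-92,375,-147,0,0,0,82],[-92,375,-147,0,0,0,82],[-92,375,-147,0,0,0,82],[-92,375,-147,0,0,0,82],[-92,375,-147,0,0,0,82],[-92,375,-147,0,0,0,82],[-92,375,-147,0,0,0,82],[-92,375,-147,0,0,0,82],[-92,375,-147,0,0,0,82],[-92,375,-147,0,0,0,82],[-92,375,-147,0,0,0,82]]]'
python3 - <<'E'
from h import *
o=status.get_obs();d=optics.get_image("wrist");cv2.imwrite("pics/w3.png",d["frame"][...,::-1]);print(o["ee_pos"])
for c,z in(("blue",6),("green",131),("green",6),("red",54)):
    for k in cons(d,c,None,200)[:4]:e=cv2.fitEllipse(k);print(c,z,np.round(e,1).tolist() if 0 else [np.round(t,1) for t in e],cv2.boundingRect(k),plane(d,e[0],z,o).round(1))
E
```

```text
t: 9.2
ee_pos: [490.5, -79.8, 229.4]
orientation: [-3.119, -0.373, 0.001]
ft_force: [-0.4, 0.2, -0.1]
width: 72.2
grasp_force: 0.0
[490.47846826 -79.82422477 229.35616045]
blue 6 [array([425. ,  35.3]), array([ 47.3, 105.2]), np.float64(120.0)] (373, 0, 100, 76) [ 740.7 -275.     6. ]
blue 6 [array([190.4, 138.2]), array([50. , 51.5]), np.float64(160.7)] (165, 112, 52, 53) [502.6  12.7   6. ]
green 131 [array([257.7, 203.8]), array([16.6, 34.8]), np.float64(82.6)] (238, 193, 40, 21) [476.6 -86.4 131. ]
green 6 [array([257.7, 203.8]), array([16.6, 34.8]), np.float64(82.6)] (238, 193, 40, 21) [433.  -98.2   6. ]
red 54 [array([204.1,  93.3]), array([32., 33.]), np.float64(77.9)] (188, 77, 34, 33) [566.5  -1.1  54. ]
```

View pics/w3.png

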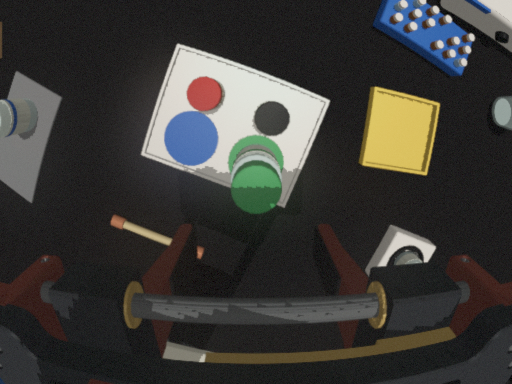

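Blue spot is bare at (190,138); green cap is at (256,188), aligned with the tool. Descend and grip.

```bash
python3 -m inch '[[[0,1,40,0,0,0,82],[0,1,75,0,0,0,82],[0,1,105,0,0,0,82],[0,1,125,0,0,0,82],[0,1,138,0,0,0,82],[0,1,147,0,0,0,82],[0,1,147,0,0,0,82],[0,1,147,0,0,0,0],[0,1,147,0,0,0,0],[0,1,147,0,0,0,0],[0,1,147,0,0,0,0],[0,1,147,0,0,0,0],[0,1,147,0,0,0,0],[0,1,147,0,0,0,0],[0,1,137,0,0,0,0],[0,1,122,0,0,0,0],[0,1,122,0,0,0,0]]]'
```

```text
t: 10.95
ee_pos: [492.2, -81.9, 109.6]
orientation: [3.118, 0.372, 0.005]
ft_force: [0.1, -0.0, -1.0]
width: 49.6
grasp_force: 34.4
```

```bash
python3 -m inch '[[[0,0,-25,0,0,0,0],[0,0,-55,0,0,0,0],[0,-10,-70,0,0,0,0],[1,-35,-72,0,0,0,0],[2,-70,-72,0,0,0,0],[3,-107,-72,0,0,0,0],[4,-144,-72,0,0,0,0],[5,-181,-72,0,0,0,0],[7,-218,-72,0,0,0,0],[8,-255,-72,0,0,0,0],[9,-292,-72,0,0,0,0],[10,-329,-72,0,0,0,0],[11,-364,-72,0,0,0,0],[12,-392,-72,0,0,0,0],[13,-410,-72,0,0,0,0],[13,-420,-72,0,0,0,0],[13,-420,-72,0,0,0,0],[13,-420,-45,0,0,0,0],[13,-420,-15,0,0,0,0],[13,-420,-15,0,0,0,0]]]'
python3 - <<'E'
from h import *
f=optics.get_image("scene")["frame"][120:290,330:480];g=optics.get_image("side")["frame"][70:240,150:320]
cv2.imwrite("pics/l4.png",cv2.resize(np.hstack([f,g])[...,::-1],None,fx=2.4,fy=2.4,interpolation=cv2.INTER_CUBIC))
E
```

```text
t: 12.95
ee_pos: [402.7, 326.8, 119.8]
orientation: [3.116, 0.371, -0.01]
ft_force: [-0.6, -0.7, -1.7]
width: 49.5
grasp_force: 34.4
```

View pics/l4.png

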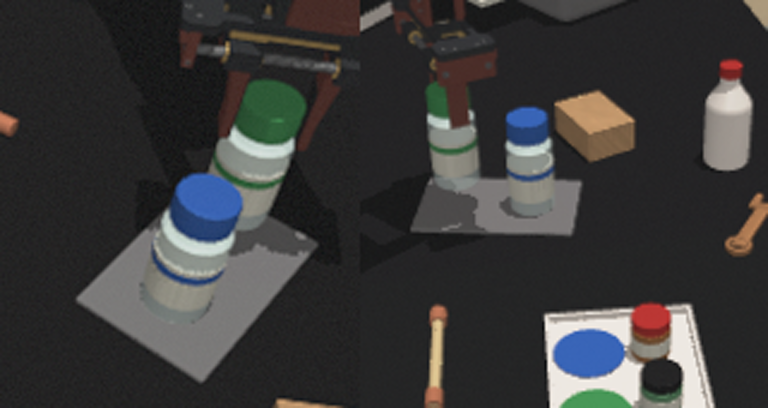

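Both bottles look upright; green is just above the free half of the board.

```bash
python3 -m inch '[[[0,0,0,0,0,0,0],[2,-1,15,0,0,0,0],[2,-1,27,0,0,0,0],[2,-1,31,0,0,0,0],[2,-1,33,0,0,0,0],[2,-1,33,0,0,0,0]]]'
```

```text
t: 13.65
ee_pos: [406.2, 331.0, 89.5]
orientation: [3.119, 0.373, -0.001]
ft_force: [-0.3, 0.1, -2.2]
width: 49.8
grasp_force: 34.4
```

```bash
python3 -m inch '[[[0,0,1,0,0,0,0],[0,0,2,0,0,0,0],[0,0,3,0,0,0,0],[0,0,3,0,0,0,0],[0,0,3,0,0,0,0]]]'
```

```text
t: 14.15
ee_pos: [406.5, 331.1, 87.0]
orientation: [-3.119, -0.373, -0.0]
ft_force: [-0.8, -0.0, -1.0]
width: 49.9
grasp_force: 34.4
```

```bash
python3 -m inch '[[[0,0,1,0,0,0,0],[0,0,2,0,0,0,0],[0,0,2,0,0,0,0]]]'
```

```text
t: 14.45
ee_pos: [406.4, 331.0, 84.7]
orientation: [3.119, 0.373, -0.0]
ft_force: [0.7, 0.0, -2.0]
width: 49.7
grasp_force: 34.4
```

```bash
python3 -m inch '[[[0,0,1,0,0,0,0],[0,0,2,0,0,0,0],[0,0,2,0,0,0,0]]]'
```

```text
t: 14.75
ee_pos: [406.8, 331.3, 83.7]
orientation: [-3.119, -0.373, -0.001]
ft_force: [-2.1, -1.3, 7.3]
width: 49.5
grasp_force: 33.9
```

```bash
python3 -m inch '[[[0,0,0,0,0,0,82],[0,0,0,0,0,0,82],[0,0,0,0,0,0,82],[0,0,0,0,0,0,82],[0,0,-20,0,0,0,82],[0,0,-60,0,0,0,82],[0,0,-110,0,0,0,82],[0,0,-147,0,0,0,82],[0,0,-147,0,0,0,82],[-165,658,-147,0,0,0,82],[-165,658,-147,0,0,0,82],[-165,658,-147,0,0,0,82],[-165,658,-147,0,0,0,82],[-165,658,-147,0,0,0,82],[-165,658,-147,0,0,0,82],[-165,658,-147,0,0,0,82]]]'
python3 - <<'E'
from h import *
np.set_printoptions(precision=1,suppress=True)
S=optics.get_image("scene");D=optics.get_image("side")
for c,a,b in(("blue",(340,150,460,230),(150,110,260,170)),("green",(340,110,460,230),(150,90,260,170))):
    print(c,tri([ray(d,cen(cons(d,c,q)[0])) for d,q in((S,a),(D,b))]))
E
```

```text
t: 16.35
ee_pos: [402.6, -20.7, 229.0]
orientation: [-3.119, -0.373, 0.002]
ft_force: [1.0, -0.9, -0.5]
width: 72.1
grasp_force: 0.0Traceback (most recent call last):
  File "<stdin>", line 5, in <module>
IndexError: list index out of range
```

```bash
python3 -m inch '[[[-78,317,0,0,0,0,82],[-78,317,0,0,0,0,82],[-78,317,0,0,0,0,82],[-78,317,0,0,0,0,82],[-78,317,0,0,0,0,82],[-78,317,0,0,0,0,82],[-78,317,0,0,0,0,82],[-78,317,0,0,0,0,82],[-78,317,0,0,0,0,82],[-78,317,0,0,0,0,82]]]'
python3 - <<'E'
from h import *
np.set_printoptions(precision=1,suppress=True)
S=optics.get_image("scene");D=optics.get_image("side");o=status.get_obs();W=optics.get_image("wrist")
for c,a,b in(("blue",(340,150,460,230),(150,110,260,170)),("green",(340,110,460,230),(150,90,260,170))):
    r=[ray(d,cen(k[0])) for d,q in((S,a),(D,b)) if (k:=cons(d,c,q))]
    print(c,tri(r) if len(r)>1 else "one")
cv2.imwrite("pics/w5.png",W["frame"][...,::-1]);print(o["ee_pos"])
E
```

```text
t: 17.45
ee_pos: [402.4, -343.7, 229.1]
orientation: [-3.118, -0.374, 0.002]
ft_force: [0.2, -0.3, -0.6]
width: 72.2
grasp_force: 0.0
blue one
green one
[ 402.7 -343.8  229.6]
```

View pics/w5.png

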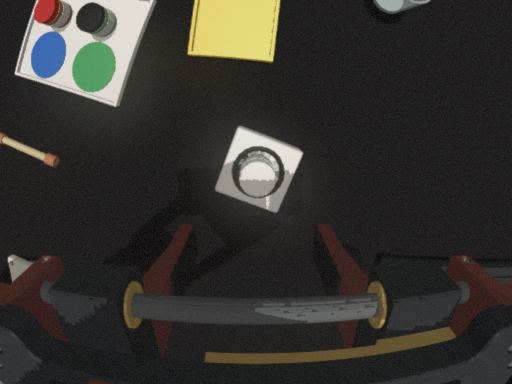

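The holder is at (258,170), with the white lid around (258,178) inside the black ring. The green spot is at (94,67).

```bash
python3 - <<'E'
from h import *
np.set_printoptions(precision=1,suppress=True)
o=status.get_obs();W=optics.get_image("wrist");S=optics.get_image("scene")
x=np.array([(238,126),(302,152),(275,212),(215,187)])
P=np.array([plane(W,p,30,o) for p in x]);print("holder",P[:,:2].tolist(),P.mean(0),np.linalg.norm(P-np.roll(P,1,0),axis=1))
for c in("green","blue"):
    k=cons(W,c,(0,20,150,110),400)[0];print(c,"spot",plane(W,cv2.fitEllipse(k)[0],6,o))
    k=cons(S,c,(340,110,460,230));print(c,[plane(S,cen(q),117) for q in k[:1]])
cv2.imwrite("pics/w6.png",cv2.resize(W["frame"][115:225,200:320,::-1],None,fx=5,fy=5,interpolation=cv2.INTER_CUBIC))
E
```

```text
holder [[447.6386555836249, -311.8644328464483], [435.0800394823544, -398.56949368338655], [347.75137073603105, -385.8165233705202], [362.9980954679727, -300.2656051906024]] [ 398.4 -349.1   30. ] [85.4 87.6 88.3 86.9]
green spot [489.3 -68.2   6. ]
green [array([402.4, 331.7, 117. ])]
blue spot [502.4  10.3   6. ]
blue [array([488.4, 305.5, 117. ])]
```

View pics/w6.png

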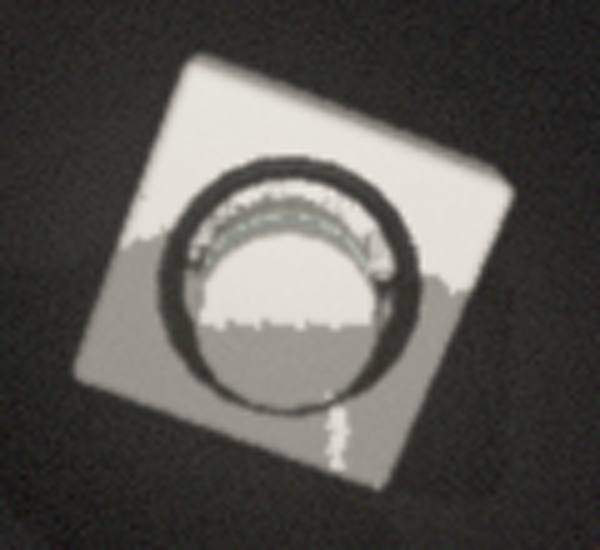

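```bash
python3 - <<'E'
from h import *
o=status.get_obs();W=optics.get_image("wrist")
print(o["ee_pos"],plane(W,(258,179.2),80,o),plane(W,(258,172.4),36,o))
E
```

```text
[ 402.83191174 -344.51972059  230.01747024] [ 399.6215792  -349.38240163   80.        ] [ 396.89919213 -350.52286018   36.        ]
```

Jar is at (399.6,-349.4), ring at about (397.5,-350). Gripping the clear jar.

```bash
python3 -m inch '[[[-4,4,40,0,0,0,73],[-4,4,80,0,0,0,73],[-4,4,115,0,0,0,73],[-4,4,140,0,0,0,73],[-4,4,156,0,0,0,73],[-4,4,168,0,0,0,73],[-4,4,168,0,0,0,73],[-4,4,168,0,0,0,73],[-4,4,168,0,0,0,0],[-4,4,168,0,0,0,0],[-4,4,168,0,0,0,0],[-4,4,168,0,0,0,0],[-4,4,168,0,0,0,0],[-4,4,168,0,0,0,0],[-4,4,168,0,0,0,0],[-4,4,168,0,0,0,0]]]'
```

```text
t: 19.35
ee_pos: [399.9, -350.4, 62.5]
orientation: [3.119, 0.373, 0.001]
ft_force: [0.0, 1.3, 5.9]
width: 40.6
grasp_force: 30.0
```

```bash
python3 -m inch '[[[0,0,-15,0,0,0,0],[0,0,-45,0,0,0,0],[0,0,-80,0,0,0,0],[20,-3,-90,0,0,0,0],[50,-8,-90,0,0,0,0],[85,-14,-90,0,0,0,0],[120,-20,-90,0,0,0,0],[155,-26,-90,0,0,0,0],[185,-31,-90,0,0,0,0],[200,-33,-90,0,0,0,0],[200,-33,-90,0,0,0,0],[200,-33,-65,0,0,0,0],[200,-33,-35,0,0,0,0],[200,-33,-5,0,0,0,0],[200,-33,12,0,0,0,0],[200,-33,20,0,0,0,0],[200,-33,23,0,0,0,0],[200,-33,23,0,0,0,0]]]'
python3 - <<'E'
from h import *
S=optics.get_image("scene")["frame"][90:240,80:280];g=optics.get_image("side")["frame"][190:340,200:400]
cv2.imwrite("pics/l7.png",cv2.resize(np.hstack([S,g])[...,::-1],None,fx=2,fy=2,interpolation=cv2.INTER_CUBIC))
E
```

```text
t: 21.15
ee_pos: [586.5, -271.5, 39.5]
orientation: [3.119, 0.372, 0.001]
ft_force: [-1.0, 0.3, -1.0]
width: 41.0
grasp_force: 30.0
```

View pics/l7.png

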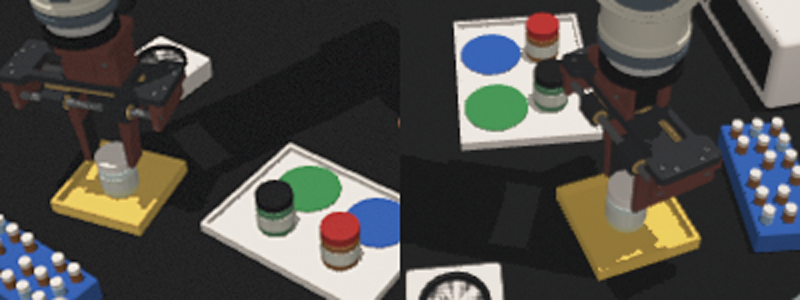

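The clear jar is held upright above the middle of the yellow tray. Lowering the last 3 mm and releasing.

```bash
python3 -m inch '[[[0,0,1,0,0,0,0],[0,0,2,0,0,0,0],[0,0,3,0,0,0,0],[0,0,3,0,0,0,0]]]'
```

```text
t: 21.65
ee_pos: [586.6, -271.1, 36.5]
orientation: [3.119, 0.373, 0.001]
ft_force: [0.6, 1.2, 4.2]
width: 41.0
grasp_force: 30.0
```

```bash
python3 -m inch '[[[0,0,0,0,0,0,73],[0,0,0,0,0,0,73],[0,0,0,0,0,0,73],[0,0,0,0,0,0,73],[0,0,-20,0,0,0,73],[0,0,-60,0,0,0,73],[0,0,-110,0,0,0,73],[0,0,-160,0,0,0,73],[0,0,-193,0,0,0,73],[44,-268,-193,0,0,0,73],[44,-268,-193,0,0,0,73],[44,-268,-193,0,0,0,73],[44,-268,-193,0,0,0,73],[44,-268,-193,0,0,0,73],[44,-268,-193,0,0,0,73],[44,-268,-193,0,0,0,73],[44,-268,-193,0,0,0,73],[44,-268,-193,0,0,0,73],[44,-268,-193,0,0,0,73]]]'
python3 - <<'E'
from h import *
np.set_printoptions(precision=1,suppress=True)
o=status.get_obs();d=optics.get_image("wrist");cv2.imwrite("pics/w8.png",d["frame"][...,::-1]);print(o["ee_pos"])
for c,z in(("blue",6),("green",6),("red",54)):
    for k in cons(d,c,None,200)[:3]:e=cv2.fitEllipse(k);print(c,z,np.round(e[0]),np.round(e[1]),cv2.contourArea(k),plane(d,e[0],z,o))
E
```

```text
t: 23.55
ee_pos: [566.0, -1.5, 228.8]
orientation: [3.12, 0.37, -0.0]
ft_force: [-1.2, -1.0, -0.2]
width: 63.9
grasp_force: 0.0
[566.   -1.5 228.8]
blue 6 [449.  93.] [50. 97.] 3015.0 [ 746.3 -261.3    6. ]
blue 6 [ 13. 188.] [30. 41.] 924.5 [429.2 414.6   6. ]
blue 6 [228. 218.] [12. 42.] 270.5 [478.4  16.2   6. ]
green 6 [  8. 240.] [20. 38.] 541.0 [310.5 443.1   6. ]
red 54 [253. 166.] [25. 33.] 611.5 [570.6   1.   54. ]
```

View pics/w8.png

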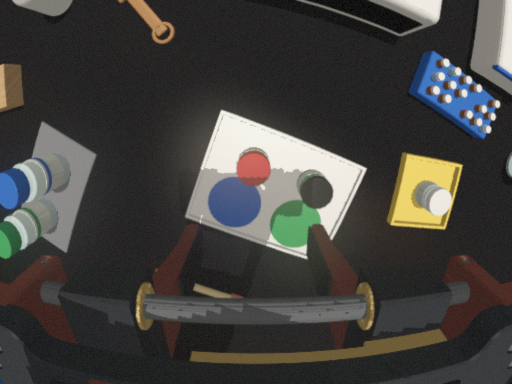

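Picture: bottles stand on the board at left, the clear jar is upright in the yellow tray (434,198), and the red lid (254,169) is aligned with the tool. Grip amber.

```bash
python3 -m inch '[[[0,-1,45,0,0,0,68],[0,-1,90,0,0,0,68],[0,-1,130,0,0,0,68],[0,-1,160,0,0,0,68],[0,-1,180,0,0,0,68],[0,-1,192,0,0,0,68],[0,-1,192,0,0,0,68],[0,-1,192,0,0,0,68],[0,-1,192,0,0,0,0],[0,-1,192,0,0,0,0],[0,-1,192,0,0,0,0],[0,-1,192,0,0,0,0],[0,-1,192,0,0,0,0],[0,-1,192,0,0,0,0],[0,-1,192,0,0,0,0]]]'
python3 - <<'E'
from h import *
S=optics.get_image("wrist")
cv2.imwrite("pics/a9.png",S["frame"][...,::-1])
d=dict(S)
# spots, from the hover picture w8 (same calibration; pose then)
o={"ee_pos":np.array([566.,-1.5,228.8]),"orientation":np.array([3.12,.37,0])}
for p in((234.5,202.5),(296,223)):print(plane(d,p,6,o).round(1))
E
```

```text
t: 25.1
ee_pos: [566.4, 0.7, 37.8]
orientation: [3.119, 0.373, 0.003]
ft_force: [-0.7, -0.5, 7.2]
width: 40.9
grasp_force: 30.0
[503.   12.5   6. ]
[492.9 -81.1   6. ]
```

```bash
python3 -m inch '[[[0,0,-15,0,0,0,0],[0,0,-50,0,0,0,0],[0,0,-90,0,0,0,0],[-14,17,-100,0,0,0,0],[-36,44,-100,0,0,0,0],[-60,73,-100,0,0,0,0],[-84,103,-100,0,0,0,0],[-108,132,-100,0,0,0,0],[-132,161,-100,0,0,0,0],[-156,191,-100,0,0,0,0],[-180,220,-100,0,0,0,0],[-204,249,-100,0,0,0,0],[-225,275,-100,0,0,0,0],[-240,293,-100,0,0,0,0],[-247,301,-100,0,0,0,0],[-247,301,-100,0,0,0,0],[-247,301,-70,0,0,0,0],[-247,301,-45,0,0,0,0],[-247,301,-38,0,0,0,0],[-247,301,-38,0,0,0,0]]]'
python3 - <<'E'
from h import *
S=optics.get_image("scene")["frame"][85:155,115:205];g=optics.get_image("side")["frame"][305:375,185:275]
cv2.imwrite("pics/l10.png",cv2.resize(np.hstack([S,g])[...,::-1],None,fx=4.4,fy=4.4,interpolation=cv2.INTER_CUBIC))
E
```

```text
t: 27.15
ee_pos: [396.4, -348.5, 74.2]
orientation: [-3.117, -0.374, 0.003]
ft_force: [-0.7, -0.1, 0.5]
width: 40.6
grasp_force: 30.0
```

View pics/l10.png

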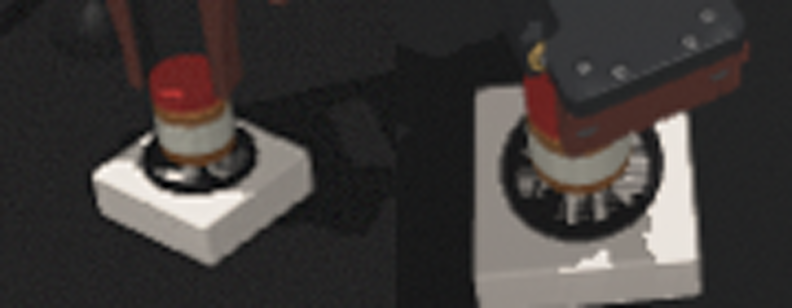

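Amber hangs upright over the ring centre. Lowering.

```bash
python3 -m inch '[[[0,0,4,0,0,0,0],[0,0,7,0,0,0,0],[0,0,9,0,0,0,0],[0,0,9,0,0,0,0]]]'
```

```text
t: 27.65
ee_pos: [396.4, -349.9, 65.8]
orientation: [-3.119, -0.372, 0.0]
ft_force: [0.8, -1.0, -1.3]
width: 40.7
grasp_force: 30.0
```

```bash
python3 -m inch '[[[0,0,1,0,0,0,0],[0,0,2,0,0,0,0],[0,0,2,0,0,0,0]]]'
```

```text
t: 27.95
ee_pos: [396.5, -350.0, 63.9]
orientation: [3.119, 0.373, 0.0]
ft_force: [0.2, 0.6, -0.5]
width: 40.7
grasp_force: 30.0
```

```bash
python3 -m inch '[[[0,0,1,0,0,0,0],[0,0,1,0,0,0,0]]]'
```

```text
t: 28.15
ee_pos: [396.6, -350.2, 63.8]
orientation: [3.119, 0.373, 0.0]
ft_force: [-2.7, 1.4, 9.5]
width: 40.9
grasp_force: 30.0
```

```bash
python3 -m inch '[[[0,0,0,0,0,0,73],[0,0,0,0,0,0,73],[0,0,0,0,0,0,73],[0,0,0,0,0,0,73],[0,0,-20,0,0,0,73],[0,0,-60,0,0,0,73],[0,0,-110,0,0,0,73],[0,0,-150,0,0,0,73],[0,0,-166,0,0,0,73],[0,0,-166,0,0,0,73],[0,0,-166,0,0,0,73],[0,0,-166,0,0,0,73]]]'
python3 - <<'E'
from h import *
o=status.get_obs();W=optics.get_image("wrist");print(o["ee_pos"])
for k in cons(W,"red",(200,115,320,225),100)[:2]:e=cv2.minEnclosingCircle(k);print(e,plane(W,e[0],80,o))
cv2.imwrite("pics/w11.png",cv2.resize(W["frame"][115:225,200:320,::-1],None,fx=5,fy=5,interpolation=cv2.INTER_CUBIC))
E
```

```text
t: 29.35
ee_pos: [395.7, -349.1, 227.1]
orientation: [-3.117, -0.372, 0.003]
ft_force: [0.1, -0.6, -0.5]
width: 64.0
grasp_force: 0.0
[ 395.67206884 -349.1486412   227.12980493]
((256.06903076171875, 174.12962341308594), 18.580739974975586) [ 398.00648293 -350.0139666    80.        ]
```

View pics/w11.png

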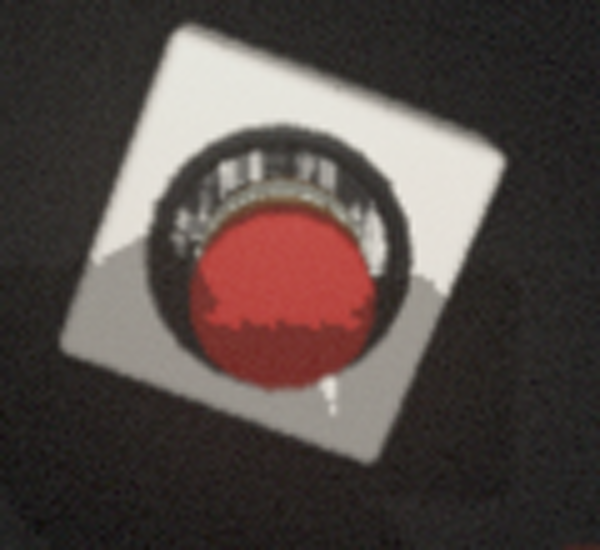

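Amber stands in the ring, lid at (398,-350), about 1 mm off centre. Now fetching the green bottle.

```bash
python3 -m inch '[[[170,-660,0,0,0,0,82],[170,-660,0,0,0,0,82],[170,-660,0,0,0,0,82],[170,-660,0,0,0,0,82],[170,-660,0,0,0,0,82],[170,-660,0,0,0,0,82],[170,-660,0,0,0,0,82],[170,-660,0,0,0,0,82],[170,-660,0,0,0,0,82],[170,-660,0,0,0,0,82],[170,-660,0,0,0,0,82],[170,-660,0,0,0,0,82],[170,-660,0,0,0,0,82],[170,-660,0,0,0,0,82],[170,-660,0,0,0,0,82],[170,-660,0,0,0,0,82],[170,-660,0,0,0,0,82],[170,-660,0,0,0,0,82],[170,-660,0,0,0,0,82]]]'
python3 - <<'E'
from h import *
o=status.get_obs();W=optics.get_image("wrist");print(o["ee_pos"])
for c in("green","blue"):
    for k in cons(W,c,None,100)[:2]:e=cv2.minEnclosingCircle(k);print(c,e,plane(W,e[0],131,o))
cv2.imwrite("pics/w12.png",W["frame"][...,::-1])
E
```

```text
t: 31.3
ee_pos: [406.4, 330.5, 228.9]
orientation: [3.12, 0.37, -0.0]
ft_force: [-0.3, 0.2, 0.6]
width: 71.8
grasp_force: 0.0
[406.39076766 330.51823686 228.9383801 ]
green ((492.5, 178.0), 17.755380630493164) [487.76776867  55.02321203 131.        ]
blue ((301.3018798828125, 109.07546997070312), 26.3723087310791) [490.02443379 306.98947395 131.        ]
blue ((458.6878356933594, 154.7486114501953), 21.999475479125977) [497.29158972 122.6532802  131.        ]
```

View pics/w12.png

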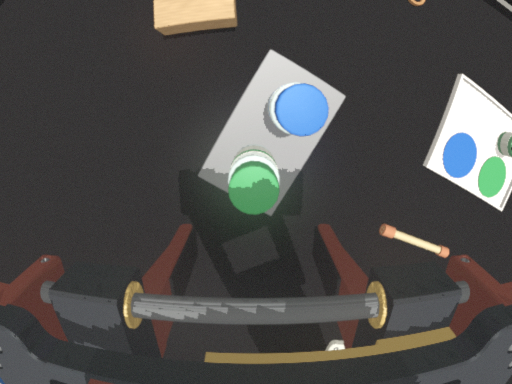

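Both bottles are upright on the board; green cap (254,187) is aligned with the tool. Grip it.

```bash
python3 -m inch '[[[0,0,40,0,0,0,82],[0,0,75,0,0,0,82],[0,0,105,0,0,0,82],[0,0,125,0,0,0,82],[0,0,138,0,0,0,82],[0,0,146,0,0,0,82],[0,0,146,0,0,0,82],[0,0,146,0,0,0,82],[0,0,146,0,0,0,0],[0,0,146,0,0,0,0],[0,0,146,0,0,0,0],[0,0,146,0,0,0,0],[0,0,146,0,0,0,0],[0,0,146,0,0,0,0],[0,0,146,0,0,0,0],[0,0,146,0,0,0,0]]]'
```

```text
t: 32.95
ee_pos: [406.6, 331.9, 83.5]
orientation: [-3.119, -0.373, -0.001]
ft_force: [-1.1, -0.8, 6.5]
width: 49.5
grasp_force: 31.4
```

```bash
python3 -m inch '[[[0,0,-15,0,0,0,0],[0,0,-45,0,0,0,0],[0,0,-80,0,0,0,0],[0,8,-97,0,0,0,0],[-1,30,-97,0,0,0,0],[-2,65,-97,0,0,0,0],[-3,102,-97,0,0,0,0],[-4,140,-97,0,0,0,0],[-5,178,-97,0,0,0,0],[-6,216,-97,0,0,0,0],[-8,254,-97,0,0,0,0],[-9,292,-97,0,0,0,0],[-10,330,-97,0,0,0,0],[-11,365,-97,0,0,0,0],[-12,392,-97,0,0,0,0],[-13,410,-97,0,0,0,0],[-13,422,-97,0,0,0,0],[-13,422,-97,0,0,0,0],[-13,422,-70,0,0,0,0],[-13,422,-40,0,0,0,0]]]'
```

```text
t: 34.95
ee_pos: [493.9, -81.0, 123.2]
orientation: [3.119, 0.373, 0.005]
ft_force: [0.8, -1.5, -1.1]
width: 49.3
grasp_force: 31.1
```

```bash
python3 -m inch '[[[0,0,15,0,0,0,0],[0,0,27,0,0,0,0],[0,0,34,0,0,0,0],[0,0,36,0,0,0,0],[0,0,36,0,0,0,0]]]'
```

```text
t: 35.45
ee_pos: [493.3, -81.5, 87.1]
orientation: [3.119, 0.373, 0.001]
ft_force: [-0.4, -0.6, -2.4]
width: 49.7
grasp_force: 31.1
```

```bash
python3 -m inch '[[[0,0,1,0,0,0,0],[0,0,2,0,0,0,0],[0,0,3,0,0,0,0],[0,0,3,0,0,0,0]]]'
```

```text
t: 35.85
ee_pos: [493.0, -81.7, 84.0]
orientation: [3.119, 0.372, 0.0]
ft_force: [0.2, 0.2, -2.1]
width: 49.6
grasp_force: 31.1
```

```bash
python3 -m inch '[[[0,0,1,0,0,0,0],[0,0,1,0,0,0,0],[0,0,1,0,0,0,0]]]'
```

```text
t: 36.15
ee_pos: [493.3, -81.7, 83.6]
orientation: [3.119, 0.372, 0.001]
ft_force: [-2.2, 0.5, 6.5]
width: 49.4
grasp_force: 31.8
```

```bash
python3 -m inch '[[[0,0,0,0,0,0,82],[0,0,0,0,0,0,82],[0,0,0,0,0,0,82],[0,0,0,0,0,0,82],[0,0,-20,0,0,0,82],[0,0,-60,0,0,0,82],[0,0,-110,0,0,0,82],[0,0,-147,0,0,0,82],[0,0,-147,0,0,0,82],[89,-377,-147,0,0,0,82],[89,-377,-147,0,0,0,82],[89,-377,-147,0,0,0,82],[89,-377,-147,0,0,0,82],[89,-377,-147,0,0,0,82],[89,-377,-147,0,0,0,82],[89,-377,-147,0,0,0,82],[89,-377,-147,0,0,0,82],[89,-377,-147,0,0,0,82],[89,-377,-147,0,0,0,82],[89,-377,-147,0,0,0,82]]]'
python3 - <<'E'
from h import *
o=status.get_obs();W=optics.get_image("wrist");print(o["ee_pos"])
for k in cons(W,"blue",(180,110,330,260),100)[:2]:e=cv2.minEnclosingCircle(k);print(e,plane(W,e[0],131,o))
S=optics.get_image("scene");D=optics.get_image("side")
r=[ray(d,cen(k[0])) for d,q in((S,(210,125,255,160)),(D,(228,190,265,220))) if (k:=cons(d,"green",q))];print(tri(r))
E
```

```text
t: 38.15
ee_pos: [490.2, 304.4, 229.0]
orientation: [3.119, 0.372, -0.003]
ft_force: [-1.2, 0.4, 0.4]
width: 71.9
grasp_force: 0.0
[490.20918083 304.39700842 228.99493053]
((253.140625, 185.46875), 25.759601593017578) [493.2606555  306.29718469 131.        ]
[490.67160895 -82.99302391 117.58559536]
```

```bash
python3 -m inch '[[[1,0,40,0,0,0,82],[1,0,75,0,0,0,82],[1,0,105,0,0,0,82],[1,0,125,0,0,0,82],[1,0,138,0,0,0,82],[1,0,146,0,0,0,82],[1,0,146,0,0,0,82],[1,0,146,0,0,0,82],[1,0,146,0,0,0,0],[1,0,146,0,0,0,0],[1,0,146,0,0,0,0],[1,0,146,0,0,0,0],[1,0,146,0,0,0,0],[1,0,146,0,0,0,0],[1,0,146,0,0,0,0],[1,0,146,0,0,0,0]]]'
```

```text
t: 39.9
ee_pos: [492.0, 306.2, 84.4]
orientation: [-3.119, -0.373, -0.001]
ft_force: [-0.8, -0.2, 5.5]
width: 49.8
grasp_force: 30.0
```

```bash
python3 -m inch '[[[0,0,-15,0,0,0,0],[0,0,-45,0,0,0,0],[0,0,-80,0,0,0,0],[-2,8,-97,0,0,0,0],[-6,30,-97,0,0,0,0],[-13,65,-97,0,0,0,0],[-20,101,-97,0,0,0,0],[-28,138,-97,0,0,0,0],[-35,175,-97,0,0,0,0],[-43,212,-97,0,0,0,0],[-50,246,-97,0,0,0,0],[-55,270,-97,0,0,0,0],[-58,284,-97,0,0,0,0],[-58,288,-97,0,0,0,0],[-58,288,-97,0,0,0,0],[-58,288,-75,0,0,0,0],[-58,288,-45,0,0,0,0],[-58,288,-20,0,0,0,0],[-58,288,-4,0,0,0,0],[-58,288,-4,0,0,0,0]]]'
```

```text
t: 41.9
ee_pos: [501.6, 13.7, 86.0]
orientation: [-3.118, -0.375, 0.007]
ft_force: [-0.3, 0.8, -2.5]
width: 49.5
grasp_force: 30.0
```

```bash
python3 -m inch '[[[0,0,1,0,0,0,0],[0,0,2,0,0,0,0],[0,0,3,0,0,0,0],[0,0,3,0,0,0,0]]]'
```

```text
t: 42.3
ee_pos: [503.5, 12.5, 85.5]
orientation: [3.119, 0.373, 0.002]
ft_force: [-0.0, -0.4, -1.9]
width: 49.9
grasp_force: 30.0
```

```bash
python3 -m inch '[[[0,0,1,0,0,0,0],[0,0,1.5,0,0,0,0],[0,0,1.5,0,0,0,0],[0,0,1.5,0,0,0,0]]]'
```

```text
t: 42.7
ee_pos: [503.8, 12.4, 84.2]
orientation: [3.119, 0.372, 0.002]
ft_force: [-0.8, -0.3, 5.9]
width: 49.3
grasp_force: 30.0
```

Contact made. Release, then retreat up and towards the robot's right to check the result.

```bash
python3 -m inch '[[[0,0,0,0,0,0,82],[0,0,0,0,0,0,82],[0,0,0,0,0,0,82],[0,0,0,0,0,0,82],[0,0,-20,0,0,0,82],[0,0,-60,0,0,0,82],[0,0,-110,0,0,0,82],[0,0,-160,0,0,0,82],[0,0,-196,0,0,0,82],[-20,45,-196,0,0,0,82],[-20,45,-196,0,0,0,82],[-20,45,-196,0,0,0,82],[-20,45,-196,0,0,0,82],[-20,45,-196,0,0,0,82]]]'
python3 - <<'E'
from h import *
np.set_printoptions(precision=1,suppress=True)
o=status.get_obs();W=optics.get_image("wrist");print(o["ee_pos"])
S=optics.get_image("scene");D=optics.get_image("side")
for c,a,b in(("green",(210,125,255,160),(228,190,265,220)),("blue",(250,140,290,175),(228,160,262,190))):
    r=[ray(d,cen(k[0])) for d,q in((S,a),(D,b)) if (k:=cons(d,c,q))];print(c,tri(r) if len(r)>1 else r)
cv2.imwrite("pics/f1.png",cv2.resize(W["frame"][40:280,100:420,::-1],None,fx=2.4,fy=2.4,interpolation=cv2.INTER_CUBIC))
cv2.imwrite("pics/f2.png",D["frame"][...,::-1])
E
```

```text
t: 44.1
ee_pos: [494.1, -35.2, 278.7]
orientation: [-3.119, -0.374, 0.002]
ft_force: [0.1, -0.9, -0.2]
width: 72.0
grasp_force: 0.0
[494.1 -35.2 278.7]
green [490.7 -83.  116.6]
blue [501.8  11.6 118.7]
```

View pics/f1.png

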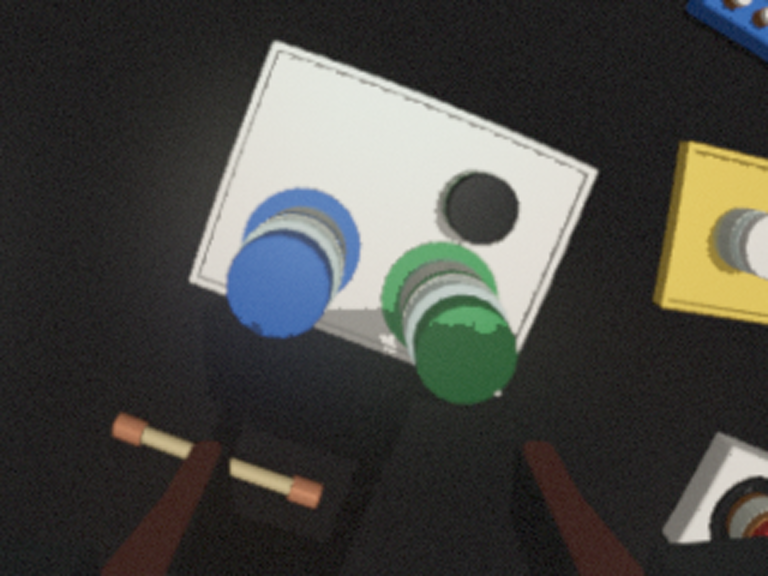

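Both bottles stand on their spots within about 3 mm, the green jar is in place, and the clear and amber jars are still placed. Handing in.

```bash
python3 -c "
from workcell import ctrl
print(ctrl.close_job())"
```

```text
the job is handed in; nothing more can be done
None
```

I did the whole task in the order asked and handed it in at about 44 s. By camera, both bottles stand about 3 mm or less from the middle of their spots, amber is in the holder about 1 mm off centre, clear is in the return tray, and the green jar looks unmoved; the hand-in gave no verdict.

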